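# Reset the probe carriage to the yellow station

## Task

The temperature probe's carriage is clamped on its rail. Loosen the black clamp knob on the carriage all the way, slide the carriage along until its red pointer stands opposite the yellow station clip (not the blue one), then turn the knob back until the carriage is fully locked there. Do not touch the white probe, and leave everything else on the shelf where it is.

Things in the scene. Friction and masses are not known exactly. Their poses are not given: they have to be found in the camera images.
- rail: Fixed aluminium rail, 40 mm wide, 470 mm long, top 34 mm above the shelf, a black foot 70 x 28 mm, 38 mm high, at each end (centred 237 mm from the middle). Origin: middle of the rail, on the shelf surface; y along the rail, x across it away from the robot, z up. Yaw within 0.25 rad of the world axes.
- carriage (a joint): Position (m) of the grey carriage along the rail's y axis: 0 at the middle of the rail, stops at -0.155 and +0.155. Carriage centre = rail origin + this along rail y. When free it needs about 5 N to slide and stays where it is left; when clamped it takes over 20 N to shift. Meant to be pushed on its end faces.
- carriage_top (a point): Point on the carriage's top face, 60 mm above the shelf, over the rail's centre line at the carriage's middle; axes as the rail's. The carriage is a block 120 mm along the rail (flat end faces 60 mm each way), from -40 to +110 mm in x, and from 38 to 60 mm above the shelf. The knob turns about the vertical through this point.
- clamp_knob (a joint): Angle (rad) of the clamp knob: 0 = fully locked, against its stop, bar lying across the rail; 1.4 = fully loosened, against its other stop, bar lying nearly along the rail. Grows anticlockwise seen from above. The carriage slides freely above about 1.0. Needs up to 0.27 N m; stays where it is left.
- knob_centre (a point): Middle of the knob's black bar, on its turning axis, 88 mm above the shelf. Bar: 92 mm long, 16 mm thick, from 75 to 101 mm above the shelf, on a 36 mm steel hub; 15 mm of air between bar and carriage top outside the hub. Pinch it across its thickness or push it round at an end. This frame's x axis runs along the bar, away from its red end.
- red_end (a point): Centre of the end face of the red-tipped end of the bar, 46 mm from the axis, 88 mm above the shelf. When locked it points to the rail's -x (robot) side; loosening swings it towards the rail's -y.
- pointer_tip (a point): Tip of the small red pointer plate (12 mm wide along the rail, 6 mm thick, 31 mm long) on the carriage's far side, in the middle of its width, 141 mm in rail x from the rail's centre line, at the carriage's middle, 50 mm above the shelf.
- probe: White temperature probe, 140 mm long along the rail, 22 mm thick (28 mm at its grey plug), fixed on the carriage's far part; its axis lies 85 mm in rail x from the rail's centre line, 81 mm above the shelf; highest point 98 mm. Origin on its axis over the carriage's middle, axes as the rail's. Must not be touched.
- yellow_clip: Fixed yellow station clip, the wanted station, on the rail's far side: a flat foot 8 mm high and an upright block 35 x 16 mm, 52 mm high, 16 mm along the rail. Origin on the shelf under the rail's centre line (the clip lies 20 to 185 mm from it in x), axes as the rail's; 75 to 130 mm from the rail's middle, either way.
- yellow_clip_mark (a point): Point on the yellow block's rail-side face, in the middle of its 16 mm width, 50 mm above the shelf; axes parallel to the rail's. The pointer passes it with 9 mm to spare.
- blue_clip: Same clip in blue, the wrong station, on the other side of the rail's middle.
- logger: Black logger housing, 80 x 120 mm, 45 mm high, loose; origin under its centre. Leave alone.
- canister: Green silica canister, 64 mm diameter, 95 mm high, loose, upright; origin under its centre. Leave alone.
- bracket: Steel angle bracket, 45 x 130 mm, 55 mm high, loose; origin under its base plate. Leave alone.
- socket: Grey round bayonet socket, 68 mm flange, 46 mm high, loose; origin under its centre. Leave alone.
- screwdriver: Screwdriver, 180 mm long, lying loose on the robot's side of the rail; origin on the shelf under it. Leave alone.

How it is judged:
By the outcome, as a careful person would: the job done as asked, in the order asked, and still so for the second after the job is handed in, with the robot touching nothing.
It also fails if it takes over 67 s, if anything falls off the work surface, if the arm or the gripper's body presses on something with over 40 N, if the wrist force passes 120 N, or if a joint passes its speed limit or range.

## Robot

A 6-joint arm with a two-finger parallel gripper is mounted at the origin on the work surface. World frame = base frame: x ahead of the robot, y to its left, z up, the work surface at z = 0. Lengths are in m, angles in rad, forces in N, time in s.
With the tool pointing down it reaches from about 0.275 to 0.975 m from the base axis. Payload 8.4 kg.
Tool frame: the origin (TCP) lies at the very end of the fingers, on their centre line; the grasp point (between the pads) lies arm.grasp_offset behind it (arm.grasp_offset is the distance from the TCP to the grasp point, in m); z points along the fingers, y is the line along which they close (so a half turn about z gives the same grasp; the last joint's range is limited). The gripper opens to 92 mm and grips with 3 to 60 N. Pads are 20 mm wide; open, the fingers measure 128 mm over their backs; the gripper's body (75 mm by 189 mm) begins 69 mm behind the grasp point.
Start: joints at [-1.103, 0.353, 1.633, -0, 1.155, -0.002], TCP at [0.283, -0.557, 0.183] pointing down, gripper open.
Joint ranges: [-2.63, 2.63], [-0.92, 2.1], [0.06, 2.66], [-1.3, 4.44], [0, 2.69], [-3.02, 3.02]. Speed limits (rad/s): [2.22, 2.22, 2.79, 3.14, 3.14, 3.14].

## Interface

Orientations are given as a rotation vector (axis times angle).
In Python, from station import arm gives the robot as it stands.
- The arm moves only by the tool arm_command, never from a script. Its argument "motion" is text: rows parted by semicolons, each of 7 numbers parted by spaces: the shift along the tool's x, y, z in mm, then the turn, a rotation vector about the tool's x, y, z in units of 8 degrees (1.0 is 8 degrees), then the opening, from 0 (shut) to 1 (fully open). In form: x y z ax ay az hand; .... A call has 1 to 20 rows; each row shifts and turns the commanded pose from where the row before left it, along the tool's axes as they then stand; what a row does not reach is not made up. A row lasts 1/10 s, in which the tool goes at most 50 mm and 8.59 degrees, less where a joint would pass 70% of its speed; a pose out of reach is approached as far as the arm can. A call is refused whole if a number of a shift passes 50 or a number of a turn 1, either way. A call with a gripper value outside its range is refused whole. The fingers move at their own pace and stop on an object; "newtons" is the grip in N (left out, the last holds). Time passes only in rows, so rows that do not move let the fingers close. It gives the time, the measured TCP pose, the force, the opening and the grip force at its end, in the units of the state.
- arm.get_state(): the state, without advancing time (a new reading comes with each control period).
- arm.grab_frame(name): name is "scene" or "top"; returns the picture (400x640x3 uint8, blue, green, red); there is no depth.
- arm.camera_info(name): a dict with "fx", "fy", "cx", "cy" (pixels), "R" (3x3) and "t" (3): a world point X has camera coordinates R X + t. Camera axes: x right, y down, z forward; pixel columns grow to the right and rows downward; lengths in m; the calibration is good to about 2 mm. A picture is of the moment at which its call begins. camera_info takes no time and is no camera call.
- arm.hand_in(): hands the job in; it is judged then, once.
The state is a dict: "clock": time; "joints": joint angles; "dq": joint speeds; "joint_torque": joint torques, N m; "eef_pos": TCP position; "ee_rot": TCP orientation; "ft_force": force on the tool from outside, world axes, zero at the start; "moment": the same for the moment, N m; "opening": opening from 0.0 (shut) to 1.0 (fully open); "finger_force": force on a finger pad.
Only numpy, scipy, OpenCV 4.12 (cv2) and the standard library are available. Lean on these libraries where they do the work, as an engineer would, in place of code of your own. Each camera call takes 0.05 s, during which the arm holds its last target. There are 200 camera calls.

## Working session

There is one attempt and no reset: what is moved stays moved. The work goes in short steps, Python scripts to look and compute and a tool call to move; the robot and the scene stay as the last step left them, time stands still between calls to the robot, and variables do not carry over. Pictures are saved under pics/ and viewed, at most 10 in all, crops included, and the job is handed in when it is done.

Besides the shell and the picture viewer there is one more tool, called after ">>>" by a JSON object that holds its "api" and its "payload", one argument or row to a line. arm_command: Moves the arm, as the interface text tells. Its arguments: {"type":"object","properties":{"motion":{"type":"string"},"newtons":{"type":"number"}},"required":["motion"]}

```bash
mkdir -p pics; python3 - <<'E'
from station import arm
import cv2,numpy as np
for n in("scene","top"):
    cv2.imwrite(f"pics/{n}0.png",arm.grab_frame(n)); c=arm.camera_info(n)
    print(n,c["fx"],c["cx"],c["cy"],np.round(c["R"],3).tolist(),np.round(c["t"],3), -np.array(c["R"]).T@c["t"])
print(arm.grasp_offset,arm.get_state())
E
```

```text
scene 503.2633806945115 324.61584457029863 200.99860975318728 [[0.497, 0.867, 0.017], [0.63, -0.347, -0.695], [-0.597, 0.356, -0.719]] [-0.248 -0.294  1.802] [ 1.3837689  -0.52936947  1.09518817]
top 502.1782751761805 318.454625048484 196.0606660973427 [[0.015, -1.0, 0.0], [-0.982, -0.015, -0.187], [0.187, 0.003, -0.982]] [0.007 0.551 1.564] [0.24749528 0.01089769 1.63900551]
0.0187 {'clock': 0.1, 'joints': array([-1.10337930e+00,  3.53608204e-01,  1.63402019e+00, -1.24338809e-05,
        1.15521381e+00, -2.39236886e-03]), 'dq': array([-0.00018473, -0.00018349, -0.00361649,  0.00049363,  0.00158158,
       -0.00052121]), 'joint_torque': array([ 1.81324378e-05, -5.94900656e+01, -3.34928870e+01,  6.99082646e-02,
        1.84022100e-02, -4.46742411e-05]), 'eef_pos': array([ 0.28273587, -0.55686368,  0.18233742]), 'ee_rot': array([-3.05413176e+00, -7.30931907e-01,  4.69471880e-04]), 'ft_force': array([-0.64972675, -0.86710704,  0.27096578]), 'moment': array([-0.00960874,  0.00604419, -0.00219042]), 'finger_force': 0.0, 'opening': 1.0020928668434104}
```

View pics/scene0.png

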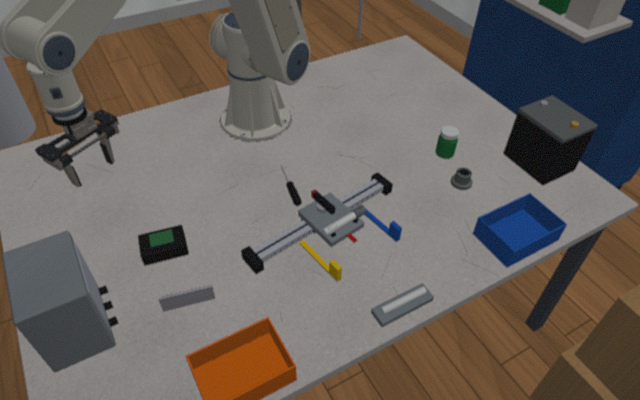

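View pics/top0.png

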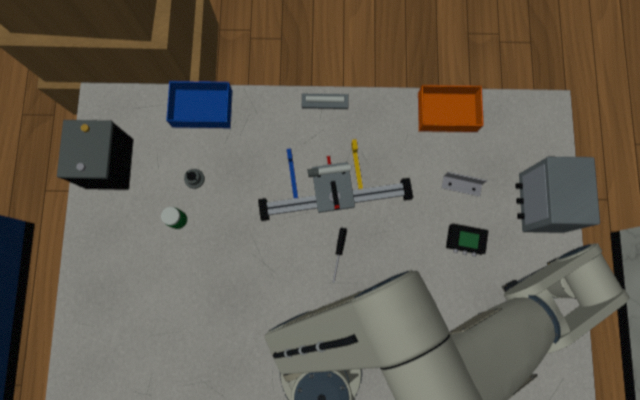

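The scene view shows the carriage at (332,217), with the knob on it, the yellow clip at (325,262) and the blue clip at (385,225). In the top view the rail feet are at (264,209) and (406,189), the knob bar at (335,195), the pointer at (329,158), yellow at (357,163) and blue at (293,172). Next I'll measure by colour.

```bash
cat > h.py <<'E'
import cv2,numpy as np
from station import arm
def ray(n,uv):
    c=arm.camera_info(n);R=np.array(c["R"]);o=-R.T@np.array(c["t"])
    return o,R.T@np.array([(uv[0]-c["cx"])/c["fx"],(uv[1]-c["cy"])/c["fy"],1])
def onz(n,uv,z):
    o,d=ray(n,uv);return (o+d*(z-o[2])/d[2])
def two(a,b):
    o1,d1=ray("top",a);o2,d2=ray("scene",b);d1/=np.linalg.norm(d1);d2/=np.linalg.norm(d2)
    s=np.linalg.lstsq(np.c_[d1,-d2],o2-o1,rcond=None)[0]
    p,q=o1+s[0]*d1,o2+s[1]*d2;return (p+q)/2,np.linalg.norm(p-q)
def mask(im,c):
    b,g,r=[im[...,i].astype(int) for i in range(3)]
    return {"yellow":(r-b>60)&(g-b>50),"blue":(b-r>50)&(b-g>30),"red":(r-g>45)&(r-b>45),"black":(im.max(2)<52),"white":im.min(2)>185}[c].astype(np.uint8)
BOX={"top":(250,130,170,90),"scene":(235,165,175,120)}
def blobs(n,im,c,mn=6):
    x,y,w,h=BOX[n];k,l,s,ce=cv2.connectedComponentsWithStats(mask(im,c)[y:y+h,x:x+w])
    return [(np.round(ce[i]+[x,y],1),s[i,4],s[i,:4]+[x,y,0,0]) for i in range(1,k) if s[i,4]>=mn]
E
python3 - <<'E'
from h import *
out=[]
for n in("top","scene"):
    im=np.mean([arm.grab_frame(n) for _ in range(3)],0).astype(np.uint8); cv2.imwrite(f"pics/{n}_avg.png",im)
    for c in("yellow","blue","red","black","white"):
        for b in blobs(n,im,c): print(n,c,b[0],b[1],b[2])
    x,y,w,h=BOX[n]; out.append(cv2.resize(im[y:y+h,x:x+w],(780,int(h*780/w)),interpolation=cv2.INTER_CUBIC))
    cv2.imwrite(f"pics/{n}_crop.png",out[-1])
E
```

```text
top yellow [356.5 163.4] 238 [352 139  11  50]
top blue [291.9 173.5] 202 [287 149  11  49]
top red [328.4 159.6] 27 [327 156   4   8]
top red [336.4 206.3] 14 [335 205   4   4]
top black [406.8 188.7] 167 [401 178  12  22]
top black [334.4 192.7] 112 [331 181   8  24]
top black [263.2 209.2] 159 [259 199  10  21]
scene yellow [324.4 261.9] 377 [300 240  42  41]
scene blue [386.5 226.2] 290 [366 210  35  30]
scene red [313.8 191.5] 12 [312 190   5   4]
scene red [351.7 237.2] 44 [347 233  10   9]
scene black [383.2 183.1] 174 [372 173  20  22]
scene black [293.3 193.2] 155 [287 182  14  23]
scene black [323.9 202.6] 188 [313 192  22  22]
scene black [355.6 220. ] 12 [354 218   4   5]
scene black [332.6 234.4] 11 [331 233   4   4]
scene black [252.2 259.6] 316 [242 247  21  26]
```

View pics/top_crop.png

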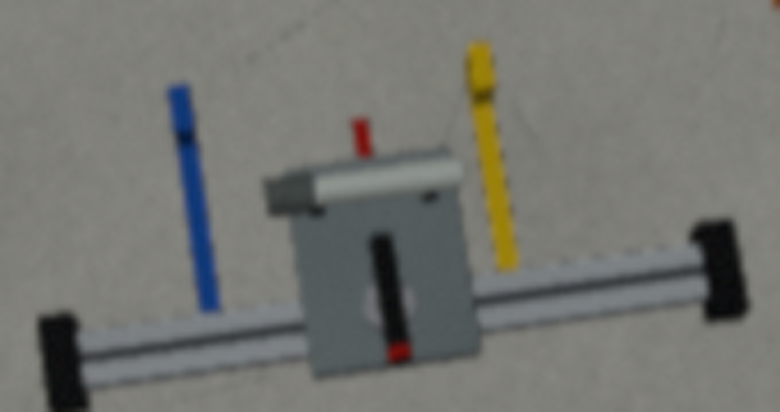

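View pics/scene_crop.png

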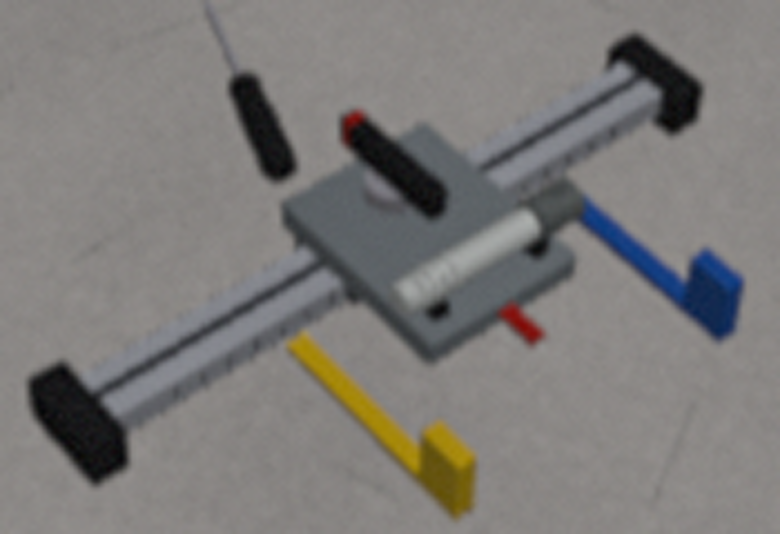

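The crops show the bar with its red end toward the robot (locked). Crop positions: bar (381,236)–(400,358), pointer (361,120)–(364,155), yellow foot strip (484,105)–(507,268), and carriage and rail slot (80,357)–(705,268).

```bash
cat > m.py <<'E'
from h import *
T=lambda u,v:(250+u/4.588-.4,130+v/4.588-.4)
S=lambda u,v:(235+u/4.457-.4,165+v/4.457-.4)
f=lambda p:np.round(p,4)
a,b=onz("top",T(80,357),.034),onz("top",T(705,268),.034)
ry=(a-b);ry/=np.linalg.norm(ry);rx=np.array([ry[1],-ry[0],0])
print("rail ends",f(a),f(b),"yaw",np.arctan2(-ry[0],ry[1]))
print("two-view slot ends",[ (f(p),round(e,4)) for p,e in (two(T(80,357),S(640,80)),two(T(705,268),S(105,398)))])
for nm,t,s in (("bar centre",T(390,297),S(393,162)),("bar red end top",T(401,350),S(352,119)),("bar far end top",T(381,238),S(435,192)),("pointer tip",T(361,119),S(540,336)),("yellow foot start",T(507,268),S(300,338))):
    p,e=two(t,s);print(nm,f(p),"err",round(e,4),"rail xy",f([(p-a)@rx,(p-a)@ry]))
for nm,t,z in (("ptr tip",T(361,119),.053),("ptr root",T(364,155),.053),("yf",T(484,105),.008),("yf2",T(507,268),.008),("yblk top",T(480,48),.052),("bar",T(390,297),.101),("barred",T(401,358),.101),("barfar",T(381,236),.101),("car L",T(309,376),.06),("car R",T(480,352),.06)):
    p=onz("top",t,z);print(nm,f(p),"rail xy",f([(p-a)@rx,(p-a)@ry]))
for nm,t,z in (("S ptr tip",S(540,333),.053),("S ptr root",S(508,308),.053),("S yf",S(415,460),.008),("S yf2",S(300,340),.008),("S bar",S(393,162),.101)):
    p=onz("scene",t,z);print(nm,f(p),"rail xy",f([(p-a)@rx,(p-a)@ry]))
E
python3 m.py
```

```text
rail ends [0.5138 0.1814 0.034 ] [ 0.5848 -0.2609  0.034 ] yaw 0.1591037595179219
two-view slot ends [(array([0.5134, 0.1805, 0.0332]), np.float64(0.0023)), (array([ 0.5859, -0.2579,  0.0346]), np.float64(0.0063))]
bar centre [ 0.5487 -0.0359  0.0923] err 0.0013 rail xy [-0.     -0.2201]
bar red end top [ 0.5105 -0.0436  0.1005] err 0.0018 rail xy [-0.0389 -0.2217]
bar far end top [ 0.5885 -0.0291  0.0987] err 0.0013 rail xy [ 0.0404 -0.2197]
pointer tip [ 0.6856 -0.0136  0.0545] err 0.0024 rail xy [ 0.1387 -0.2198]
yellow foot start [ 0.5868 -0.1227  0.0122] err 0.0018 rail xy [ 0.0239 -0.3118]
ptr tip [ 0.6854 -0.0146  0.053 ] rail xy [ 0.1383 -0.2208]
ptr root [ 0.659  -0.0171  0.053 ] rail xy [ 0.1119 -0.219 ]
yf [ 0.7098 -0.1054  0.008 ] rail xy [ 0.1481 -0.3142]
yf2 [ 0.588  -0.1222  0.008 ] rail xy [ 0.0252 -0.3116]
yblk top [ 0.7395 -0.0993  0.052 ] rail xy [ 0.1784 -0.3129]
bar [ 0.5473 -0.035   0.101 ] rail xy [-0.0013 -0.219 ]
barred [ 0.5053 -0.0429  0.101 ] rail xy [-0.0439 -0.2201]
barfar [ 0.5896 -0.0285  0.101 ] rail xy [ 0.0416 -0.2193]
car L [0.4986 0.0194 0.06  ] rail xy [-0.0407 -0.1576]
car R [ 0.5173 -0.0992  0.06  ] rail xy [-0.041  -0.2776]
S ptr tip [ 0.683  -0.0105  0.053 ] rail xy [ 0.1367 -0.2163]
S ptr root [ 0.6569 -0.017   0.053 ] rail xy [ 0.1098 -0.2186]
S yf [ 0.6998 -0.1061  0.008 ] rail xy [ 0.1381 -0.3134]
S yf2 [ 0.5847 -0.1227  0.008 ] rail xy [ 0.0218 -0.3115]
S bar [ 0.5556 -0.0407  0.101 ] rail xy [ 0.0061 -0.226 ]
```

>>> {"api": "arm_command", "payload": {
  "motion": "0 0 0 0 0 0.75 0.5;0 0 0 0 0 0.75 0.5;0 0 0 0 0 0.74 0.5;23 -31 0 0 0 0 0.5;23 -31 0 0 0 0 0.5;23 -32 0 0 0 0 0.5;23 -32 0 0 0 0 0.5;23 -32 0 0 0 0 0.5;23 -32 0 0 0 0 0.5;23 -32 0 0 0 0 0.5;23 -32 0 0 0 0 0.5;23 -32 0 0 0 0 0.5;23 -32 0 0 0 0 0.5;23 -31 0 0 0 0 0.5;23 -31 0 0 0 0 0.5;23 -31 0 0 0 0 0.5;22 -31 0 0 0 0 0.5;22 -31 0 0 0 0 0.5;0 0 0 0 0 0 0.5"
}}

```text
clock: 2.3
eef_pos: [0.5495, -0.0331, 0.1831]
ee_rot: [-3.131, -0.251, -0.002]
ft_force: [-0.2, -0.9, 0.0]
opening: 0.497
finger_force: 0.0
```

```bash
cat >> h.py <<'E'
from scipy.spatial.transform import Rotation as Ro
def st(target=None,yaw=None):
    s=arm.get_state();R=Ro.from_rotvec(s["ee_rot"]).as_matrix();th=np.arctan2(R[1,0],R[0,0])
    print("t",round(s["clock"],2),"pos",np.round(s["eef_pos"],4),"yaw",round(th,4),"tilt",np.round(R[:2,2],4),"F",np.round(s["ft_force"],1),"M",np.round(s["moment"],2),"open",round(s["opening"],3),"ff",round(s["finger_force"],1),"q6",round(s["joints"][5],2))
    if target is not None: print("tool shift mm",np.round(R.T@(np.array(target)-s["eef_pos"])*1e3,1))
    if yaw is not None: print("az units",round(-(yaw-th)/np.radians(8),2))
E
python3 -c "
from h import *
st([.548,-.0355,.080],.157)"
```

```text
t 2.3 pos [ 0.5495 -0.0331  0.1831] yaw 0.1602 tilt [0.0013 0.001 ] F [-0.2 -0.9  0. ] M [-0.01 -0.02 -0.02] open 0.497 ff 0.0 q6 1.35
tool shift mm [ -2.    2.2 103.1]
az units 0.02
```

>>> {"api": "arm_command", "payload": {
  "motion": "-1 1 20 0 0 0 0.5;-1 1 25 0 0 0 0.5;0 0 25 0 0 0 0.5;0 0 20 0 0 0 0.5;0 0 10 0 0 0 0.5;0 0 2 0 0 0 0.5;0 0 0 0 0 0 0.3;0 0 0 0 0 0 0.25;0 0 0 0 0 0 0.22;0 0 0 0 0 0 0.2;0 0 0 0 0 0 0.19",
  "newtons": 6
}}

```text
clock: 3.4
eef_pos: [0.5463, -0.0388, 0.0814]
ee_rot: [3.132, 0.247, 0.001]
ft_force: [-0.3, 0.2, -0.3]
opening: 0.192
finger_force: 0.0
```

```bash
python3 -c "
from h import *
st([.548,-.0355,.080],.157)
for n in('top','scene'):
    im=arm.grab_frame(n);x,y,w,h=BOX[n];cv2.imwrite(f'pics/g_{n}.png',cv2.resize(im[y:y+h,x:x+w],None,fx=3,fy=3,interpolation=2))
a,b=[cv2.imread(f'pics/g_{n}.png') for n in('top','scene')]
cv2.imwrite('pics/g.png',np.vstack([cv2.resize(a[:230],(525,236)),b]))"
```

```text
t 3.4 pos [ 0.5463 -0.0388  0.0814] yaw 0.1571 tilt [ 0.0007 -0.0001] F [-0.3  0.2 -0.3] M [ 0.05  0.02 -0.  ] open 0.192 ff 0.0 q6 1.34
tool shift mm [ 2.1 -3.   1.4]
az units 0.0
```

View pics/g.png

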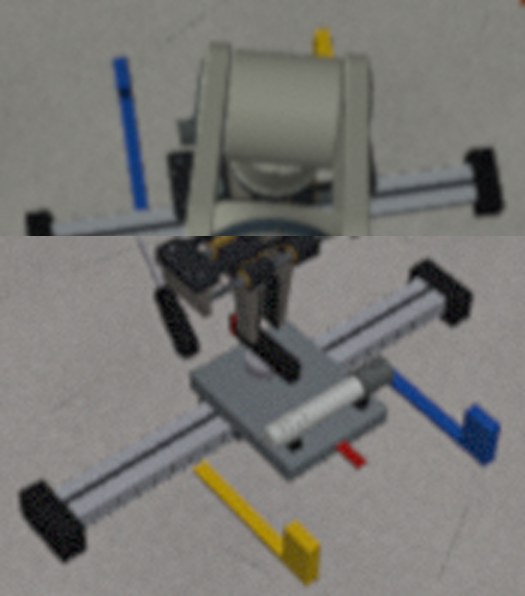

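The fingers straddle the black bar (scene part, about (262,335)) and clear the probe. Next: grip and turn.

>>> {"api": "arm_command", "payload": {
  "motion": "1 0 0 0 0 0 0.15;0 0 0 0 0 0 0.1;0 0 0 0 0 0 0.1;0 0 0 0 0 0 0.1",
  "newtons": 6
}}

```text
clock: 3.9
eef_pos: [0.5471, -0.0386, 0.0809]
ee_rot: [-3.132, -0.246, 0.0]
ft_force: [-0.1, 0.1, 0.2]
opening: 0.096
finger_force: 0.0
```

```bash
python3 -c "
from h import *
st([.548,-.0355,.080],.157)"
```

```text
t 3.9 pos [ 0.5471 -0.0386  0.0809] yaw 0.157 tilt [-0.0001  0.    ] F [-0.1  0.1  0.2] M [ 0.03  0.04 -0.02] open 0.096 ff 0.0 q6 1.34
tool shift mm [ 1.4 -2.9  0.9]
az units 0.0
```

```bash
python3 -c "
from h import *
a=[cv2.resize(arm.grab_frame('scene')[150:250,270:380],None,fx=7,fy=6,interpolation=2)]
cv2.imwrite('pics/g2.png',a[0])
c=arm.camera_info('scene');R=np.array(c['R'])
for p in ([.5471,-.0386,.0809],[.548,-.0355,.101],[.548,-.0355,.075]):
    q=R@p+c['t'];print((c['fx']*q[0]/q[2]+c['cx']-270)*7,(c['fy']*q[1]/q[2]+c['cy']-150)*6)
"
```

```text
362.6653288352035 322.61190785988896
371.3018300340519 291.31447709079765
370.32403178909885 330.25550315482684
```

View pics/g2.png

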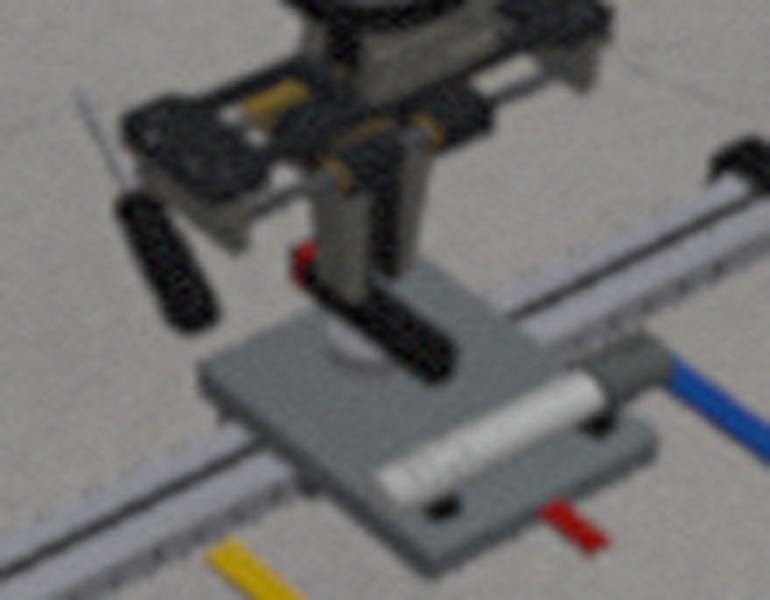

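The close-up shows the fingers over the bar region: left finger bottom at about (340,298), right finger bottom at about (405,275), and the bar unobstructed in front of them. I'll compare this with the projected fingertip corners.

```bash
python3 -c "
from h import *
c=arm.camera_info('scene');R=np.array(c['R'])
def pr(p):
    q=R@p+c['t'];return np.round([(c['fx']*q[0]/q[2]+c['cx']-270)*7,(c['fy']*q[1]/q[2]+c['cy']-150)*6])
ry=np.array([-.157,.988,0]);rx=np.array([.988,.157,0])
for z in(.081,.1,.11):
  for s in(1,-1):
    print(z,s,[pr(np.array([.5471,-.0386,z])+s*o*ry+k*rx) for o in(.0045,.022) for k in(-.01,.01)])
print('bar',[pr(np.array([.548,-.0355,z])+o*ry+k*rx) for z in(.101,.075) for o in(-.008,.008) for k in(-.046,.046)])
s=arm.get_state();print(s['joints'],s['opening'])
"
```

```text
0.081 1 [array([356., 306.]), array([387., 330.]), array([390., 290.]), array([421., 314.])]
0.081 -1 [array([338., 315.]), array([370., 339.]), array([304., 331.]), array([335., 356.])]
0.1 1 [array([356., 277.]), array([388., 302.]), array([391., 261.]), array([423., 285.])]
0.1 -1 [array([339., 286.]), array([370., 311.]), array([304., 303.]), array([335., 328.])]
0.11 1 [array([357., 262.]), array([389., 287.]), array([391., 246.]), array([423., 270.])]
0.11 -1 [array([339., 271.]), array([371., 295.]), array([304., 287.]), array([335., 312.])]
bar [array([284., 243.]), array([430., 357.]), array([315., 228.]), array([461., 341.]), array([284., 282.]), array([428., 396.]), array([315., 267.]), array([459., 380.])]
[-7.31462262e-02  3.57444525e-01  1.88744431e+00  3.24602227e-06
  8.96771553e-01  1.34058151e+00] 0.09903065336335608
```

The bar projects where I expected it. The fingertips, though, appear near z≈0.105, just above the bar, instead of the reported 0.081. I'll open, recentre, descend with the force watched, and re-measure.

>>> {"api": "arm_command", "payload": {
  "motion": "0 0 -8 0 0 0 0.6;1 -1 0 0 0 0 0.6;0 -1 0 0 0 0 0.6;0 0 0 0 0 0 0.6;0 0 8 0 0 0 0.6;0 0 5 0 0 0 0.6;0 0 5 0 0 0 0.6;0 0 4 0 0 0 0.6;0 0 0 0 0 0 0.6",
  "newtons": 6
}}

```text
clock: 4.85
eef_pos: [0.5472, -0.0364, 0.0661]
ee_rot: [-3.132, -0.246, 0.002]
ft_force: [-0.1, 0.3, -0.3]
opening: 0.601
finger_force: 0.0
```

```bash
python3 -c "
from h import *
st([.548,-.0355,.066],.157)
a=[cv2.resize(arm.grab_frame('scene')[150:250,270:380],None,fx=7,fy=6,interpolation=2)]
cv2.imwrite('pics/g3.png',a[0])
"
```

```text
t 4.85 pos [ 0.5472 -0.0364  0.0661] yaw 0.1571 tilt [-0.0013  0.0001] F [-0.1  0.3 -0.3] M [ 0.01  0.02 -0.02] open 0.601 ff 0.0 q6 1.34
tool shift mm [ 1.  -0.8  0.1]
az units 0.0
```

View pics/g3.png

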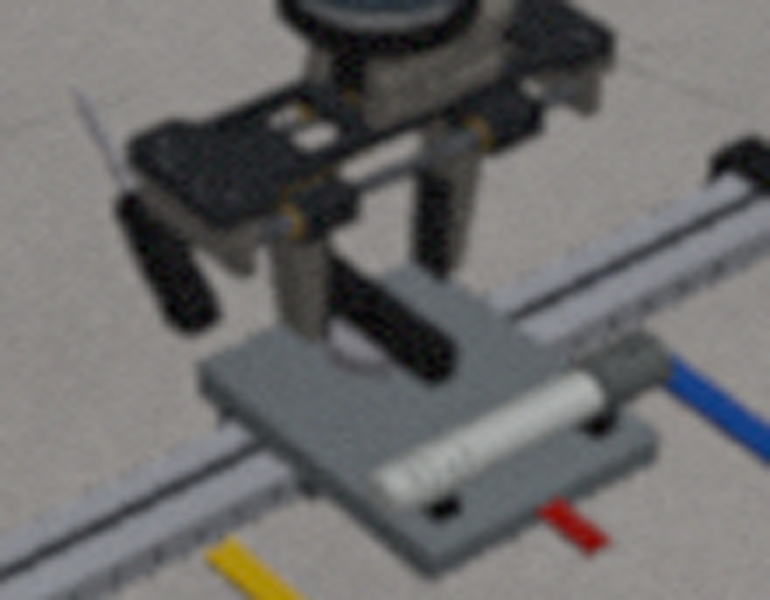

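The left finger bottom is at (290–325, 325–342), beside the bar. That puts the tips at about z 0.09, so the reported z reads about 22 mm low. I'll go 4 mm lower, which is safe either way, and close gently.

>>> {"api": "arm_command", "payload": {
  "motion": "1 -1 4 0 0 0 0.5;0 0 0 0 0 0 0.3;0 0 0 0 0 0 0.25;0 0 0 0 0 0 0.2;0 0 0 0 0 0 0.15;0 0 0 0 0 0 0.1;0 0 0 0 0 0 0.1",
  "newtons": 6
}}

```text
clock: 5.6
eef_pos: [0.5486, -0.0353, 0.0631]
ee_rot: [-3.132, -0.247, -0.0]
ft_force: [-1.0, 1.1, 1.7]
opening: 0.176
finger_force: 6.0
```

```bash
python3 -c "
from h import *
st([.548,-.0355,.066],.157)"
```

```text
t 5.6 pos [ 0.5486 -0.0353  0.0631] yaw 0.1571 tilt [0.0002 0.    ] F [-1.   1.1  1.7] M [0.12 0.07 0.07] open 0.176 ff 6.0 q6 1.35
tool shift mm [-0.7  0.1 -2.9]
az units 0.0
```

>>> {"api": "arm_command", "payload": {
  "motion": "0 0 0 0 0 0 0.05;0 0 0 0 0 0 0.05;0 0 0 0 0 -0.4 0.05;0 0 0 0 0 -0.6 0.05;0 0 0 0 0 -0.6 0.05;0 0 0 0 0 -0.6 0.05;0 0 0 0 0 -0.6 0.05;0 0 0 0 0 -0.6 0.05;0 0 0 0 0 -0.6 0.05;0 0 0 0 0 -0.6 0.05;0 0 0 0 0 -0.6 0.05;0 0 0 0 0 -0.6 0.05;0 0 0 0 0 -0.6 0.05;0 0 0 0 0 -0.6 0.05;0 0 0 0 0 -0.6 0.05;0 0 0 0 0 -0.6 0.05;0 0 0 0 0 -0.6 0.05;0 0 0 0 0 0 0.05",
  "newtons": 45
}}

```text
clock: 7.4
eef_pos: [0.5474, -0.0346, 0.063]
ee_rot: [-2.413, -2.008, 0.002]
ft_force: [-4.1, 3.6, 6.6]
opening: 0.166
finger_force: 45.0
```

```bash
python3 -c "
from h import *
st([.5486,-.0353,.063],.157+1.4)"
```

```text
t 7.4 pos [ 0.5474 -0.0346  0.063 ] yaw 1.388 tilt [-0.0022  0.0012] F [-4.1  3.6  6.6] M [ 0.71  0.73 -0.05] open 0.166 ff 45.0 q6 0.12
tool shift mm [-0.4  1.3  0. ]
az units -1.21
```

>>> {"api": "arm_command", "payload": {
  "motion": "0 0 0 0 0 -0.5 0.05;0 0 0 0 0 -0.4 0.05;0 0 0 0 0 -0.3 0.05;0 0 0 0 0 -0.2 0.05;0 0 0 0 0 -0.1 0.05;0 0 0 0 0 0 0.05"
}}

```text
clock: 8.0
eef_pos: [0.5471, -0.0346, 0.063]
ee_rot: [-2.193, -2.245, 0.002]
ft_force: [-5.1, 3.7, 7.1]
opening: 0.166
finger_force: 45.5
```

```bash
python3 -c "
from h import *
st([.5486,-.0353,.063],.157+1.4)"
```

```text
t 8.0 pos [ 0.5471 -0.0346  0.063 ] yaw 1.5941 tilt [-0.0028  0.0013] F [-5.1  3.7  7.1] M [ 0.6   0.86 -0.56] open 0.166 ff 45.5 q6 -0.09
tool shift mm [-0.7  1.5 -0. ]
az units 0.27
```

>>> {"api": "arm_command", "payload": {
  "motion": "0 0 0 0 0 0.2 0.05;-2 0.3 0 0 0 0 0.05;-4 0.7 0 0 0 0 0.05;-6 1 0 0 0 0 0.05;-6 1 0 0 0 0 0.05;-6 1 0 0 0 0 0.05;-6 1 0 0 0 0 0.05;-6 1 0 0 0 0 0.05;-6 1 0 0 0 0 0.05;-6 1 0 0 0 0 0.05;-6 1 0 0 0 0 0.05;-6 1 0 0 0 0 0.05;-6 1 0 0 0 0 0.05;-6 1 0 0 0 0 0.05;-6 1 0 0 0 0 0.05;-6 1 0 0 0 0 0.05;-5 0.7 0 0 0 0 0.05;-2 0.3 0 0 0 0 0.05;-0.8 0 0 0 0 0 0.05;0 0 0 0 0 0 0.05"
}}

```text
clock: 10.0
eef_pos: [0.562, -0.1267, 0.063]
ee_rot: [-2.225, -2.215, 0.001]
ft_force: [-4.2, 2.8, 6.8]
opening: 0.164
finger_force: 45.0
```

```bash
cat > look.py <<'E'
from h import *
import sys
st()
for n in("top","scene"):
    im=np.mean([arm.grab_frame(n) for _ in range(2)],0).astype(np.uint8)
    for b in blobs(n,im,"red")+blobs(n,im,"yellow"): print(n,b[0],b[1],b[2])
    x,y,w,h=BOX[n]; cv2.imwrite(f"pics/{sys.argv[1]}_{n}.png",cv2.resize(im[y:y+h,x:x+w],(780,int(h*780/w)),interpolation=2))
E
python3 look.py d
```

```text
t 10.0 pos [ 0.562  -0.1267  0.063 ] yaw 1.5665 tilt [-0.0023  0.0011] F [-4.2  2.8  6.8] M [ 0.41  0.71 -0.19] open 0.164 ff 45.0 q6 -0.22
top [352.8 141.4] 14 [352 139   3   7]
scene [283.7 221.3] 27 [282 218   4   8]
scene [324.6 254.1] 45 [320 250  10   9]
scene [330.8 267.3] 270 [315 256  27  25]
```

View pics/d_scene.png

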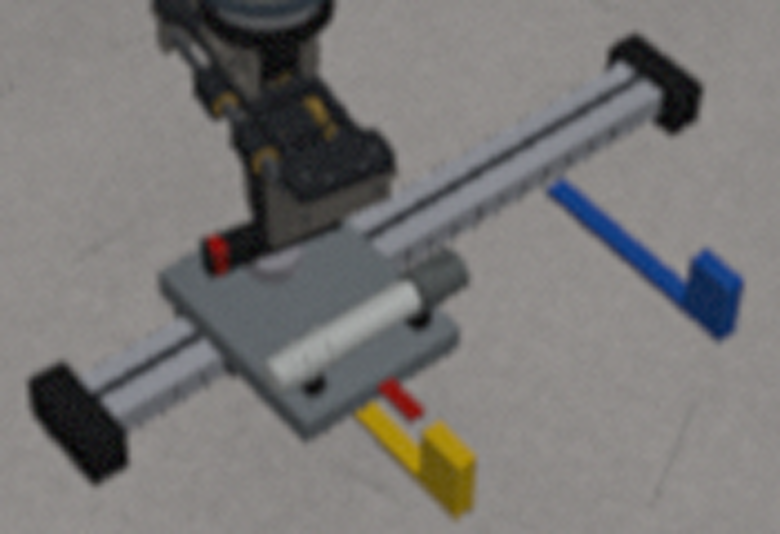

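The carriage has slid with the knob still loose. In the scene crop the pointer, at (385–420, 385–415), is just ahead of the yellow block at (445,465). Now a precise comparison.

```bash
cat > fine.py <<'E'
from h import *
a,b=np.array([.5138,.1814,0]),np.array([.5848,-.2609,0])
ry=(a-b)/np.linalg.norm(a-b);rx=np.array([ry[1],-ry[0],0])
def rail(n,uv,z): p=onz(n,uv,z)-a; return np.array([p@rx,p@ry])
def pts(n,im,c):
    x,y,w,h=BOX[n];v,u=np.nonzero(mask(im,c)[y:y+h,x:x+w]);return np.c_[u+x,v+y]
def foot(n,im):
    P=np.array([rail(n,p,.007) for p in pts(n,im,"yellow")]);P=P[(P[:,0]>.03)&(P[:,0]<.14)]
    return [round(np.polyfit(P[:,0],P[:,1],1)@[x,1]*1e3,1) for x in(.05,.09,.14)],round(np.median(P[:,1])*1e3,1)
def ptr(n,im):
    P=np.array([rail(n,p,.053) for p in pts(n,im,"red")]);P=P[(P[:,0]>.1)&(P[:,0]<.15)]
    return len(P),P.mean(0).round(4) if len(P) else None
E
python3 - <<'E'
from fine import *
for n in("top","scene"):
    i0=cv2.imread(f"pics/{n}_avg.png");print(n,"start foot",foot(n,i0),"ptr",ptr(n,i0))
    im=np.mean([arm.grab_frame(n) for _ in range(2)],0).astype(np.uint8);print(n,"now ptr",ptr(n,im))
st()
E
```

```text
top start foot ([np.float64(-312.4), np.float64(-312.3), np.float64(-312.2)], np.float64(-312.3)) ptr (27, array([ 0.1249, -0.2193]))Traceback (most recent call last):
  File "<stdin>", line 4, in <module>
  File "fine.py", line 11, in ptr
    P=np.array([rail(n,p,.053) for p in pts(n,im,"red")]);P=P[(P[:,0]>.1)&(P[:,0]<.15)]
                                                               ~^^^^^
IndexError: too many indices for array: array is 1-dimensional, but 2 were indexed
```

```bash
python3 - <<'E'
from fine import *
n="scene"
i0=cv2.imread(f"pics/{n}_avg.png");print(n,"start foot",foot(n,i0),"ptr",ptr(n,i0))
im=np.mean([arm.grab_frame(n) for _ in range(2)],0).astype(np.uint8);print(n,"now ptr",ptr(n,im))
E
```

```text
scene start foot ([np.float64(-314.7), np.float64(-310.0), np.float64(-304.0)], np.float64(-310.9)) ptr (44, array([ 0.1242, -0.2199]))
scene now ptr (45, array([ 0.1239, -0.3137]))
```

>>> {"api": "arm_command", "payload": {
  "motion": "0 0 0 0 0 0.4 0.05;0 0 0 0 0 0.6 0.05;0 0 0 0 0 0.6 0.05;0 0 0 0 0 0.6 0.05;0 0 0 0 0 0.6 0.05;0 0 0 0 0 0.6 0.05;0 0 0 0 0 0.6 0.05;0 0 0 0 0 0.6 0.05;0 0 0 0 0 0.6 0.05;0 0 0 0 0 0.6 0.05;0 0 0 0 0 0.6 0.05;0 0 0 0 0 0.6 0.05;0 0 0 0 0 0.6 0.05;0 0 0 0 0 0.6 0.05;0 0 0 0 0 0.6 0.05;0 0 0 0 0 0 0.05"
}}

```text
clock: 12.0
eef_pos: [0.5637, -0.1278, 0.0631]
ee_rot: [3.096, 0.528, 0.001]
ft_force: [1.2, -3.2, 0.5]
opening: 0.164
finger_force: 45.0
```

```bash
python3 - <<'E'
from fine import *
st(yaw=.157)
im=np.mean([arm.grab_frame("scene") for _ in range(2)],0).astype(np.uint8);print("now ptr",ptr("scene",im))
E
```

```text
t 12.0 pos [ 0.5637 -0.1278  0.0631] yaw 0.3376 tilt [ 0.0008 -0.001 ] F [ 1.2 -3.2  0.5] M [-0.67 -0.15  0.05] open 0.164 ff 45.0 q6 1.01
az units 1.29
now ptr (45, array([ 0.1239, -0.3137]))
```

>>> {"api": "arm_command", "payload": {
  "motion": "0 0 0 0 0 0.5 0.05;0 0 0 0 0 0.4 0.05;0 0 0 0 0 0.3 0.05;0 0 0 0 0 0.2 0.05;0 0 0 0 0 0.2 0.05;0 0 0 0 0 0 0.05"
}}

```text
clock: 12.7
eef_pos: [0.5637, -0.1281, 0.0631]
ee_rot: [3.135, 0.185, 0.001]
ft_force: [0.5, -6.6, -1.1]
opening: 0.169
finger_force: 45.4
```

```bash
python3 - <<'E'
from fine import *
st(yaw=.157)
im=np.mean([arm.grab_frame("scene") for _ in range(2)],0).astype(np.uint8);print("now ptr",ptr("scene",im))
E
```

```text
t 12.7 pos [ 0.5637 -0.1281  0.0631] yaw 0.1176 tilt [ 0.0009 -0.0015] F [ 0.5 -6.6 -1.1] M [-1.06 -0.25  0.6 ] open 0.169 ff 45.4 q6 1.23
az units -0.28
now ptr (45, array([ 0.1239, -0.3137]))
```

>>> {"api": "arm_command", "payload": {
  "motion": "0 0 0 0 0 0 0.5;0 0 0 0 0 0 0.5;0 0 0 0 0 0 0.5;0 0 -10 0 0 0 0.5;0 0 -20 0 0 0 0.5;0 0 -30 0 0 0 0.5;0 0 -40 0 0 0 0.5;-20 25 -20 0 0 0 0.5;-25 35 0 0 0 0 0.5;-25 35 0 0 0 0 0.5;-25 35 0 0 0 0 0.5;-25 35 0 0 0 0 0.5;-25 35 0 0 0 0 0.5;-25 35 0 0 0 0 0.5;-25 35 0 0 0 0 0.5;-25 35 0 0 0 0 0.5;-25 35 0 0 0 0 0.5;-25 35 0 0 0 0 0.5;0 0 0 0 0 0 0.5;0 0 0 0 0 0 0.5"
}}

```text
clock: 14.8
eef_pos: [0.3376, -0.531, 0.1832]
ee_rot: [-3.136, -0.178, -0.0]
ft_force: [0.0, 0.1, 0.4]
opening: 0.499
finger_force: 0.0
```

```bash
python3 look.py e; python3 - <<'E'
from fine import *
for n in("top","scene"):
    im=np.mean([arm.grab_frame(n) for _ in range(3)],0).astype(np.uint8);print(n,"ptr",ptr(n,im),"foot",foot(n,im))
    R=np.array([rail(n,p,.095) for p in pts(n,im,"red")]);print("red end",R[R[:,0]<.0].mean(0).round(4))
    B=np.array([rail(n,p,.101) for p in pts(n,im,"black")]);B=B[(abs(B[:,0])<.05)&(abs(B[:,1]+.313)<.05)];print("bar",B.mean(0).round(4),"slope",np.polyfit(B[:,0],B[:,1],1).round(3) if n=="top" else "")
E
```

```text
t 14.8 pos [ 0.3376 -0.531   0.1832] yaw 0.1134 tilt [0.0002 0.0005] F [0.  0.1 0.4] M [ 0.03 -0.01 -0.02] open 0.499 ff 0.0 q6 0.45
top [356.6 155.4] 28 [355 152   4   8]
top [366.1 202.2] 15 [364 201   5   4]
top [354.2 147.8] 85 [352 139   6  22]
scene [286.9 206.4] 14 [285 205   5   4]
scene [324.6 254.1] 45 [320 250  10   9]
scene [330.8 267.3] 269 [315 256  27  25]
top ptr (28, array([ 0.1257, -0.3124])) foot ([np.float64(-303.1), np.float64(-306.0), np.float64(-309.6)], np.float64(-308.8))
red end [-0.039  -0.3129]
bar [ 0.0044 -0.3119] slope [ 0.002 -0.312]
scene ptr (45, array([ 0.1239, -0.3137])) foot ([np.float64(-330.0), np.float64(-316.7), np.float64(-300.1)], np.float64(-310.6))
red end [-0.0427 -0.3124]
bar [ 1.000e-04 -3.123e-01] slope
```

View pics/e_top.png

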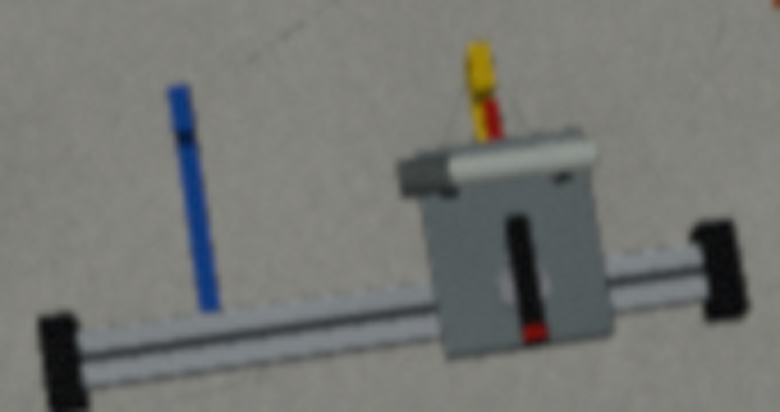

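The top crop shows the pointer (492,118) in line with the yellow block (480,60) once parallax is allowed for: rail y is −312.4 mm against −312.3 mm. The bar lies across the rail with its red end toward the robot, and the arm is clear.

```bash
python3 -c "
from station import arm
print(arm.hand_in())"
```

```text
the job is handed in; nothing more can be done
None
```

The job is handed in: I loosened the knob to its stop, slid the carriage until the pointer stood opposite the yellow clip (about 0.1 mm off in the top camera, around 1 mm at worst by the scene camera), and turned the knob back to its locked stop, with no sign of contact with the probe or the loose items.

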